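Put the cooking things back where they belong

TASK

Tidy up after cooking: stand the two loose spice jars upright in the two free bays of the spice rack, put the lime in the fruit bowl with the lemon, and set the garlic in the middle of the terracotta saucer, then cover it with the terracotta dome so that the dome sits flat on the saucer, inside its rim. The jar already in the rack and the lemon in the bowl stay in their places.

Things in the scene. Friction and masses are not known exactly. Their poses are not given: they have to be found in the camera images.
- spice_rack: Fixed oak spice rack with steel rails, 78 (x) x 208 (y) mm. Origin: centre of underside, z up. Jars stand on its 10 mm base. Three bays 60 x 60 mm, centres at y = +64 (holds a jar), 0 and -64 mm (both free), x = 0. Tops: dividers 28, rails along the long sides 41, end panels 52 mm. Beside a jar there is finger room along the rack's x; along y neighbouring jars are in the way.
- rack_jar: Spice jar (glass, green and cream label, red cap) that already stands in the rack's bay at y = +64 mm and stays there; 41 mm across, 105 mm high, origin at the centre of its underside, z up. Loose.
- spice_a: Loose spice jar with a black label and red cap, 41 mm across, 105 mm high, upright; origin at the centre of its underside, z up. Goes into a free bay of the rack (either one).
- spice_b: Loose spice jar with a cream and green label and red cap (looks like the one in the rack), 41 mm across, 105 mm high, upright; origin at the centre of its underside, z up. Goes into the other free bay of the rack.
- fruit_bowl: Fixed low round blue stoneware bowl, 174 mm across, rim 42 mm high, wall 5 mm leaning outwards; flat inner floor of 59 mm radius, 6 mm above the worktop. Origin: centre of underside. A lemon lies in its +x half (bowl frame); the -x half is free: a lime centred at x = -38 mm lies clear of the lemon.
- lemon: Yellow lemon, about 71 x 53 x 51 mm, lying in the +x half of the bowl, its long axis (own x) about across the bowl's x. Origin at the centre of its underside as it first lies. Loose; stays in the bowl.
- lime: Green lime, about 48 (own x) x 44 (own y) x 45 mm (z), on the worktop; origin at the centre of its underside as it first lies (22 mm below its middle). May roll if pushed.
- keeper_saucer: Fixed round terracotta saucer of a garlic keeper, 144 mm across; flat floor of 60 mm radius 5 mm above the worktop, inside a low rim that reaches 14 mm. Origin at the centre of its underside. The dome (52 mm radius) stands inside the rim with about 8 mm to spare all round.
- garlic: Whole garlic bulb, off-white and pink, about 60 (own x) x 57 (own y) mm and 58 mm high including its stalk, standing upright on the worktop; widest about 25 mm up. Origin at the centre of its underside, z up.
- keeper_dome: Loose hollow terracotta dome with dark vent spots, 104 mm across outside and 96 inside at its open foot, 74 mm high (69 inside), about 240 g; on top a round knob from z = 74 to 102 mm, 21 mm thick at its foot, 25 mm at z = 93. Stands knob up on the worktop. Origin: centre of the open foot, z up. Goes over the garlic, onto the saucer.

How it is judged:
By the outcome, as a careful person would: the job done as asked, in the order asked, and still so for the second after the job is handed in, with the robot touching nothing.
It also fails if it takes over 136 s, if anything falls off the work surface, if the arm or the gripper's body presses on something with over 40 N, if the wrist force passes 120 N, or if a joint passes its speed limit or range.

ROBOT

A 7-joint arm with a two-finger parallel gripper is mounted at the origin on a cart in front of the work surface, level with it; the furniture and walls round the work are solid. World frame = base frame: x ahead of the robot, y to its left, z up, the work surface at z = 0. Lengths are in m, angles in rad, forces in N, time in s.
With the tool pointing down it reaches from about 0.4 to 0.85 m from the base axis. Payload 10.4 kg.
Tool frame: the origin (TCP) lies at the very end of the fingers, on their centre line; the grasp point (between the pads) lies 19 mm behind it (r.pinch_z is the distance from the TCP to the grasp point, in m); z points along the fingers, y is the line along which they close (so a half turn about z gives the same grasp; the last joint's range is limited). The gripper opens to 87 mm and grips with 3 to 60 N. Pads are 19 mm wide; open, the fingers measure 117 mm over their backs; the gripper's body (75 mm by 190 mm) begins 51 mm behind the grasp point.
Start: joints at [-1.26, 0.332, -0.065, 1.46, 0.022, 1.35, -0.088], TCP at [0.205, 0.591, 0.223] pointing down, gripper open.
Joint ranges: [-2.6, 2.6], [-0.5, 2.12], [-1.47, 1.34], [0.16, 2.42], [-1.27, 4.41], [0.06, 2.06], [-2.6, 2.6]. Speed limits (rad/s): [2.22, 2.22, 2.79, 2.79, 3.14, 3.14, 3.14].

INTERFACE

Orientations are given as a unit quaternion [x, y, z, w].
In Python, from bench import r, camera gives the robot as it stands. The module is installed in compiled form; this text tells all that it offers.
- The arm moves only by the shell command python3 -m pendant 'ROWS' [FORCE]. ROWS is JSON, a list of rows, each an object with "dp": the shift along the tool's x, y, z as a fraction of full scale, a list of three; "rotation": the turn, a rotation vector about the tool's x, y, z as a fraction of full scale, a list of three; "jaw": the opening, from 0 (shut) to 1 (fully open). A call has 1 to 8 rows; each row is the pose to reach, as a shift and turn from the pose commanded when the call began, along the tool's axes at that moment, turning the shorter way round; what a row does not reach only later rows make up. Full scale, the value 1, is 0.15 m for a shift and 2 pi rad for a turn. A row lasts 1/8 s, in which the tool goes at most 62.5 mm and 10.7 degrees, less where a joint would pass 70% of its speed; a pose out of reach is approached as far as the arm can. A call with a number of a shift or a turn outside -1 to 1 is refused whole. A call with a gripper value outside its range is refused whole. The fingers move at their own pace and stop on an object; FORCE is the grip in N (left out, the last holds). Time passes only in rows, so rows that repeat a pose let the fingers close. It gives the time, the measured TCP pose, the force, the opening and the grip force at its end, in the units of the state.
- r.read_state(): the state, without advancing time (a new reading comes with each control period).
- camera(name): name is "scene" or "top" or "wrist"; returns a dict with "image" (384x512x3 uint8, red, green, blue), "z_map" (384x512 float32, m along the optical axis (not along the pixel's ray), 0 where there is no reading), "mtx" (3x3 intrinsics, pixels), "T" (4x4, takes a point from camera to world coordinates). Camera axes: x right, y down, z forward; pixel columns grow to the right and rows downward; lengths in m; the calibration is good to about 2 mm. A picture is of the moment at which its call begins.
- r.close_job(): hands the job in; it is judged then, once.
The state is a dict: "time": time; "joint_positions": joint angles; "joint_vel": joint speeds; "joint_torque": joint torques, N m; "ee_pos": TCP position; "eef_rot": TCP orientation; "ft_force": force on the tool from outside, world axes, zero at the start; "torque": the same for the moment, N m; "width": finger opening in m; "grip_force": force on a finger pad.
Only numpy, scipy, OpenCV 4.12 (cv2) and the standard library are available. Lean on these libraries where they do the work, as an engineer would, in place of code of your own. Each camera call takes 0.05 s, during which the arm holds its last target. There are 200 camera calls.

## Working session

There is one attempt and no reset: what is moved stays moved. The work goes in short steps, Python scripts to look and compute and a shell command to move; the robot and the scene stay as the last step left them, time stands still between calls to the robot, and variables do not carry over. Pictures are saved under pics/ and viewed, at most 14 in all, crops included, and the job is handed in when it is done.

```bash
mkdir -p pics
cat > h.py <<'E'
import numpy as np, cv2
from bench import r, camera
def pts(c):
    z=c["z_map"]; K=c["mtx"]; v,u=np.mgrid[:z.shape[0],:z.shape[1]]
    p=np.stack([(u-K[0,2])/K[0,0]*z,(v-K[1,2])/K[1,1]*z,z],-1)
    w=p@c["T"][:3,:3].T+c["T"][:3,3]; w[z==0]=np.nan; return w
def ray(c,u,v,h):
    d=c["T"][:3,:3]@np.linalg.inv(c["mtx"])@[u,v,1]; o=c["T"][:3,3]
    return o+d*(h-o[2])/d[2]
def save(c,n): cv2.imwrite("pics/"+n,c["image"][...,::-1])
E
python3 - <<'E'
from h import *
np.set_printoptions(precision=3,suppress=True)
for n in("scene","top"):
    c=camera(n); save(c,n+"0.png"); np.savez(n+"0.npz",**c); print(n,c["T"],c["mtx"])
s=r.read_state(); print(s, r.pinch_z)
E
```

```text
scene [[ 0.874 -0.358  0.328  0.249]
 [-0.486 -0.622  0.614 -0.534]
 [-0.016 -0.696 -0.718  0.722]
 [ 0.     0.     0.     1.   ]] [[368.522   0.    254.939]
 [  0.    368.522 192.583]
 [  0.      0.      1.   ]]
top [[ 0.063 -0.978  0.201  0.365]
 [-0.998 -0.062  0.007  0.026]
 [ 0.005 -0.201 -0.98   0.933]
 [ 0.     0.     0.     1.   ]] [[388.695   0.    253.677]
 [  0.    388.695 189.429]
 [  0.      0.      1.   ]]
{'time': 0.1, 'joint_positions': array([-1.26 ,  0.333, -0.065,  1.461,  0.022,  1.35 , -0.088]), 'joint_vel': array([ 0.002, -0.001, -0.002, -0.002,  0.001, -0.   ,  0.   ]), 'joint_torque': array([  0.001, -62.455,   0.025, -39.072,  -0.061,   0.037,   0.   ]), 'ee_pos': array([0.205, 0.59 , 0.222]), 'eef_rot': array([ 0.166,  0.986, -0.001, -0.   ]), 'ft_force': array([-0.683, -0.093, -0.129]), 'torque': array([-0.036,  0.031,  0.003]), 'grip_force': 0.0, 'width': 0.0871651540634212} 0.0187
```

View pics/scene0.png

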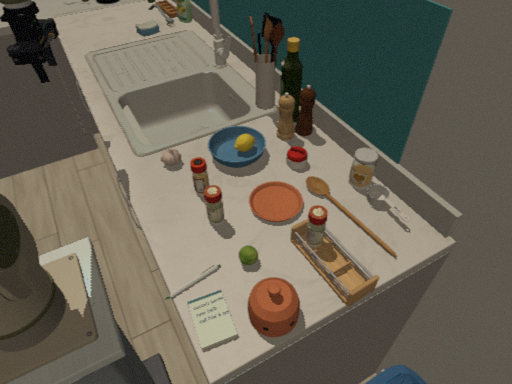

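View pics/top0.png

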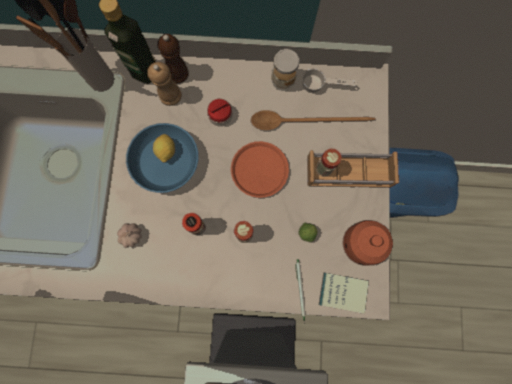

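The scene picture shows the garlic at (172,158), jars at (200,177) and (215,203), the bowl at (237,147), the saucer at (276,202), the lime at (248,256), the rack at (333,260) and the dome at (274,305). In the top picture they are at garlic (130,235), jars (193,223) and (243,231), bowl (163,157), saucer (260,169), lime (308,232), rack (353,170) and dome (370,242).

```bash
cat > m.py <<'E'
from h import *
np.set_printoptions(precision=4,suppress=True)
# coarse boxes (x0,x1,y0,y1) from top image rays, then per-view height-segmented clouds
C={n:dict(np.load(n+"0.npz")) for n in("top","scene")}
seeds=dict(jarL=(193,223,.1),jarR=(243,231,.1),garlic=(130,235,.03),lime=(308,232,.02),dome=(370,242,.05),bowl=(163,157,.03),saucer=(260,169,.01),rack=(353,170,.02))
rad=dict(jarL=.04,jarR=.04,garlic=.045,lime=.04,dome=.07,bowl=.1,saucer=.085,rack=.125)
for k,(u,v,h) in seeds.items():
    p0=ray(C["top"],u,v,h); print(k,"seed",p0)
    for n,c in C.items():
        w=pts(c).reshape(-1,3)
        q=w[(np.hypot(*(w[:,:2]-p0[:2]).T)<rad[k])&(w[:,2]>.007 if k!="x" else True)]
        top=q[q[:,2]>np.percentile(q[:,2],99)-.006]
        (cx,cy),(a,b),ang=cv2.minAreaRect((q[:,:2]*1000).astype(np.float32))
        print("  ",n,len(q),"zmax",np.percentile(q[:,2],99.5),"topc",top.mean(0),"rect",cx,cy,a,b,ang,"mincirc",cv2.minEnclosingCircle((q[:,:2]*1000).astype(np.float32)))
w=pts(C["top"]); print("table z",np.nanmedian(w[200:260,260:290,2]), np.nanmedian(pts(C["scene"])[170:185,300:305,2]))
E
python3 m.py
```

```text
jarL seed [0.4545 0.1576 0.1   ]
   top 399 zmax 0.10895959240634993 topc [0.4565 0.1617 0.1058] rect 455.84295654296875 161.12384033203125 39.454898834228516 39.79624938964844 4.011559009552002 mincirc ((456.4136047363281, 161.2474822998047), 20.767475128173828)
   scene 528 zmax 0.10824471884101619 topc [0.4549 0.16   0.1061] rect 454.2668151855469 160.81784057617188 40.83989715576172 42.10819625854492 18.469289779663086 mincirc ((456.0600280761719, 160.35902404785156), 22.43520164489746)
jarR seed [0.4441 0.0492 0.1   ]
   top 340 zmax 0.10970976616789958 topc [0.4464 0.0495 0.1059] rect 445.25982666015625 49.150909423828125 39.65438461303711 38.722900390625 2.013820171356201 mincirc ((445.5248107910156, 49.32489776611328), 20.77001190185547)
   scene 638 zmax 0.1088546168492242 topc [0.4449 0.048  0.1064] rect 445.3290710449219 48.40684509277344 42.24947738647461 41.07536697387695 50.70005416870117 mincirc ((444.9425964355469, 48.64707946777344), 21.613906860351562)
garlic seed [0.425  0.3113 0.03  ]
   top 464 zmax 0.05729005595456685 topc [0.427  0.313  0.0513] rect 426.4417724
[... 2232 characters left out ...]
.813446044921875 142.27598571777344 140.55517578125 77.30254364013672 mincirc ((605.9932250976562, 22.412193298339844), 72.58222198486328)
rack seed [ 0.616  -0.2048  0.02  ]
   top 3026 zmax 0.11848977803200536 topc [ 0.6159 -0.1333  0.116 ] rect 573.0228881835938 -199.98402404785156 162.60626220703125 208.18968200683594 2.351766586303711 mincirc ((603.1826782226562, -198.1148681640625), 113.58930969238281)
   scene 3642 zmax 0.11797604371646508 topc [ 0.6146 -0.1351  0.1162] rect 616.0820922851562 -199.0472412109375 79.08845520019531 208.5469512939453 2.809417486190796 mincirc ((615.7998657226562, -198.32876586914062), 109.7368392944336)
table z 0.00035780071443092254 0.0007178677189291216
```

```bash
cat > go.py <<'E'
# python3 go.py x y z yaw_deg(of tool y in world): prints dp, rot to type, from measured pose
import sys; from h import *
from scipy.spatial.transform import Rotation as R
np.set_printoptions(precision=4,suppress=True)
x,y,z,a=map(float,sys.argv[1:5]); s=r.read_state(); c=R.from_quat(s["eef_rot"])
g=np.deg2rad(a); T=R.from_matrix(np.array([[-np.sin(g),np.cos(g),0],[np.cos(g),np.sin(g),0],[0,0,-1]]).T if 0 else np.column_stack([[-np.sin(g),np.cos(g),0],[np.cos(g),np.sin(g),0],[0,0,-1]]))
print("t",s["time"],"pos",s["ee_pos"],"w",s["width"],"grip",s["grip_force"],"F",s["ft_force"],"q",s["joint_positions"])
print("dp",c.inv().apply(np.array([x,y,z])-s["ee_pos"])/.15,"rot",(c.inv()*T).as_rotvec()/(2*np.pi))
E
python3 -m pendant '[{"dp":[-0.9,-0.96,0],"rotation":[0,0,0],"jaw":1},{"dp":[-0.9,-0.96,0],"rotation":[0,0,0],"jaw":1},{"dp":[-0.9,-0.96,0],"rotation":[0,0,0],"jaw":1},{"dp":[-0.9,-0.96,0],"rotation":[0,0,0],"jaw":1},{"dp":[-0.9,-0.96,0],"rotation":[0,0,0],"jaw":1}]' 
python3 -m pendant '[{"dp":[-0.9,-0.96,0],"rotation":[0,0,0],"jaw":1},{"dp":[-0.9,-0.96,0],"rotation":[0,0,0],"jaw":1},{"dp":[-0.9,-0.96,0],"rotation":[0,0,0],"jaw":1},{"dp":[-0.9,-0.96,0],"rotation":[0,0,0],"jaw":1},{"dp":[-0.9,-0.96,0],"rotation":[0,0,0],"jaw":1}]' 
python3 go.py 0.4447 0.049 0.2 0
```

```text
time: 0.72
ee_pos: [0.2851, 0.4102, 0.2227]
eef_rot: [0.167, 0.986, 0.0, -0.0]
ft_force: [0.2, 0.0, -0.5]
width: 0.0867
grip_force: 0.0
time: 1.35
ee_pos: [0.3652, 0.2313, 0.2226]
eef_rot: [0.166, 0.986, 0.0, -0.0]
ft_force: [-0.6, -0.9, 1.1]
width: 0.0869
grip_force: 0.0
t 1.35 pos [0.3652 0.2313 0.2226] w 0.08692790928934425 grip 0.0 F [-0.5666 -0.9445  1.1189] q [-0.8803 -0.1087  0.1966  1.9444  0.0218  1.3038  0.5474]
dp [-0.8978 -0.9757  0.1501] rot [ 0.    -0.     0.197]
```

```bash
python3 -m pendant '[{"dp":[-0.9,-0.976,0.15],"rotation":[0,0,0.197],"jaw":1},{"dp":[-0.9,-0.976,0.15],"rotation":[0,0,0.197],"jaw":1},{"dp":[-0.9,-0.976,0.15],"rotation":[0,0,0.197],"jaw":1},{"dp":[-0.9,-0.976,0.15],"rotation":[0,0,0.197],"jaw":1},{"dp":[-0.9,-0.976,0.15],"rotation":[0,0,0.197],"jaw":1},{"dp":[-0.9,-0.976,0.15],"rotation":[0,0,0.197],"jaw":1},{"dp":[-0.9,-0.976,0.15],"rotation":[0,0,0.197],"jaw":1},{"dp":[-0.9,-0.976,0.15],"rotation":[0,0,0.197],"jaw":1}]' >/dev/null
python3 go.py 0.4450 0.049 0.051 0
python3 - <<'E'
from h import *
c=camera("wrist"); save(c,"wrist1.png"); print(c["T"])
E
```

```text
t 2.35 pos [0.4453 0.0497 0.1999] w 0.0871939741000389 grip 0.0 F [-0.4856  0.3355 -0.379 ] q [-0.627  -0.0697  0.4003  1.9533  0.0289  1.2529 -0.2331]
dp [-0.0045 -0.0016  0.9925] rot [-0.      0.0001  0.0006]
[[ 9.99990830e-01  3.98787742e-03  1.56102883e-03  4.45723754e-01]
 [ 4.26039925e-03 -9.63381453e-01 -2.68100775e-01  1.22367643e-01]
 [ 4.34713196e-04  2.68104967e-01 -9.63389609e-01  3.61927036e-01]
 [ 0.00000000e+00  0.00000000e+00  0.00000000e+00  1.00000000e+00]]
```

View pics/wrist1.png

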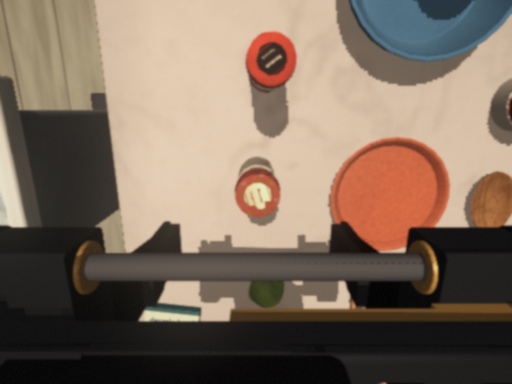

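The wrist picture shows the cream-capped jar at (258,192), midway between the fingers at columns 165 and 348. The black-lidded jar is at (271,60), the saucer at (390,193) and the lime at (266,292). I'll descend and grip.

```bash
python3 -m pendant '[{"dp":[0,0,0.3],"rotation":[0,0,0],"jaw":1},{"dp":[0,0,0.6],"rotation":[0,0,0],"jaw":1},{"dp":[0,0,0.85],"rotation":[0,0,0],"jaw":1},{"dp":[0,0,0.99],"rotation":[0,0,0],"jaw":1},{"dp":[0,0,0.99],"rotation":[0,0,0],"jaw":1}]' >/dev/null
python3 -m pendant '[{"dp":[0,0,0],"rotation":[0,0,0],"jaw":0.3},{"dp":[0,0,0],"rotation":[0,0,0],"jaw":0.3},{"dp":[0,0,0],"rotation":[0,0,0],"jaw":0.3},{"dp":[0,0,0],"rotation":[0,0,0],"jaw":0.3},{"dp":[0,0,0],"rotation":[0,0,0],"jaw":0.3},{"dp":[0,0,0],"rotation":[0,0,0],"jaw":0.3}]' 20
python3 -m pendant '[{"dp":[0,0,-0.3],"rotation":[0,0,0],"jaw":0.3},{"dp":[0,0,-0.6],"rotation":[0,0,0],"jaw":0.3},{"dp":[0,0,-0.9],"rotation":[0,0,0],"jaw":0.3},{"dp":[0,0,-0.9],"rotation":[0,0,0],"jaw":0.3}]'
python3 go.py 0.619 -0.263 0.2 0
```

```text
time: 3.78
ee_pos: [0.4452, 0.0474, 0.0516]
eef_rot: [0.707, 0.707, 0.0, 0.0]
ft_force: [-0.7, 0.2, 1.1]
width: 0.0405
grip_force: 20.0
time: 4.28
ee_pos: [0.4468, 0.0478, 0.1895]
eef_rot: [0.707, 0.707, 0.003, 0.001]
ft_force: [-0.0, -0.2, -0.8]
width: 0.0407
grip_force: 20.0
t 4.275 pos [0.4468 0.0478 0.1895] w 0.04068485645869351 grip 19.985023570241083 F [-0.0213 -0.205  -0.8033] q [-0.6352 -0.0635  0.4163  1.9701  0.0261  1.2241 -0.2292]
dp [-2.0709  1.15   -0.0686] rot [ 0.0008 -0.0004 -0.0001]
```

```bash
python3 -m pendant '[{"dp":[-0.3,0.17,0],"rotation":[0,0,0],"jaw":0.3},{"dp":[-0.7,0.4,0],"rotation":[0,0,0],"jaw":0.3},{"dp":[-1,0.575,0],"rotation":[0,0,0],"jaw":0.3},{"dp":[-1,0.575,0],"rotation":[0,0,0],"jaw":0.3}]' >/dev/null
python3 -m pendant '[{"dp":[-0.35,0.2,0],"rotation":[0,0,0],"jaw":0.3},{"dp":[-0.7,0.4,0],"rotation":[0,0,0],"jaw":0.3},{"dp":[-1,0.575,0],"rotation":[0,0,0],"jaw":0.3},{"dp":[-1.0,0.575,0],"rotation":[0,0,0],"jaw":0.3},{"dp":[-1.0,0.575,0],"rotation":[0,0,0],"jaw":0.3}]' >/dev/null
python3 go.py 0.619 -0.263 0.061 0
python3 - <<'E'
from h import *
c=camera("scene"); save(c,"s2.png"); 
w=pts(c).reshape(-1,3)
s=r.read_state()["ee_pos"]
q=w[np.hypot(w[:,0]-s[0],w[:,1]-s[1])<.03]; q=q[(q[:,2]>.1)&(q[:,2]<s[2]-.002)]; print(len(q),q[:,2].min(),s)
cv2.imwrite("pics/s2c.png",cv2.resize(c["image"][180:330,240:440,::-1],None,fx=3,fy=3))
E
```

```text
t 5.4 pos [ 0.6169 -0.2517  0.1852] w 0.040473760542200345 grip 19.985543094760487 F [-1.0212 -0.3987  0.2354] q [-0.1427  0.5059  0.6594  1.4187 -0.3113  1.3245  0.5315]
dp [-0.0764  0.0158  0.8277] rot [-0.0003 -0.0002 -0.0001]
310 0.13445086450909272 [ 0.61711305 -0.25106065  0.18572641]
```

View pics/s2c.png

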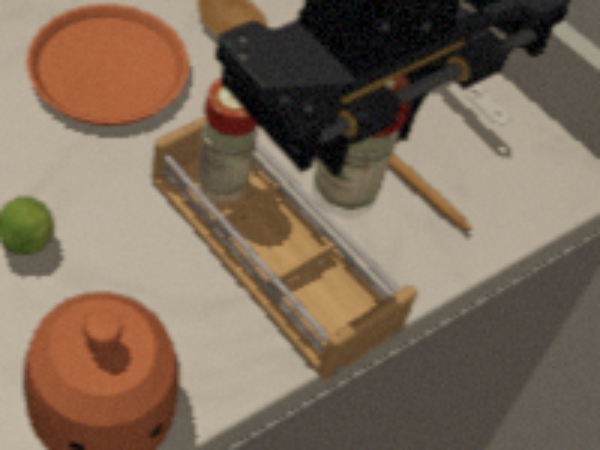

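The crop shows the jar held upright at (350,175) above the rack, with its free bays at (265,215) and (330,285). I'll shift and lower it into the far bay.

```bash
python3 -m pendant '[{"dp":[-0.08,0.015,0],"rotation":[0,0,0],"jaw":0.3},{"dp":[-0.08,0.015,0.2],"rotation":[0,0,0],"jaw":0.3},{"dp":[-0.08,0.015,0.45],"rotation":[0,0,0],"jaw":0.3},{"dp":[-0.08,0.015,0.65],"rotation":[0,0,0],"jaw":0.3},{"dp":[-0.08,0.015,0.78],"rotation":[0,0,0],"jaw":0.3},{"dp":[-0.08,0.015,0.81],"rotation":[0,0,0],"jaw":0.3},{"dp":[-0.08,0.015,0.82],"rotation":[0,0,0],"jaw":0.3},{"dp":[-0.08,0.015,0.82],"rotation":[0,0,0],"jaw":0.3}]'
python3 go.py 0.619 -0.263 0.061 0
```

```text
time: 6.45
ee_pos: [0.6202, -0.265, 0.0646]
eef_rot: [0.707, 0.707, 0.0, 0.001]
ft_force: [0.3, -0.5, 0.1]
width: 0.0405
grip_force: 20.0
t 6.45 pos [ 0.6202 -0.265   0.0646] w 0.04046986855581302 grip 19.985395181918193 F [ 0.345  -0.5135  0.0663] q [-0.0939  0.6255  0.6104  1.5166 -0.3826  1.119   0.5946]
dp [ 0.0134 -0.0079  0.0242] rot [ 0.0003  0.0001 -0.0001]
```

```bash
python3 -m pendant '[{"dp":[0,0,0.01],"rotation":[0,0,0],"jaw":0.3},{"dp":[0,0,0.018],"rotation":[0,0,0],"jaw":0.3},{"dp":[0,0,0.018],"rotation":[0,0,0],"jaw":0.3}]'
python3 -m pendant '[{"dp":[0,0,0],"rotation":[0,0,0],"jaw":0.6},{"dp":[0,0,0],"rotation":[0,0,0],"jaw":0.9},{"dp":[0,0,0],"rotation":[0,0,0],"jaw":0.9},{"dp":[0,0,0],"rotation":[0,0,0],"jaw":0.9}]'
python3 -m pendant '[{"dp":[0,0,-0.3],"rotation":[0,0,0],"jaw":0.9},{"dp":[0,0,-0.7],"rotation":[0,0,0],"jaw":0.9},{"dp":[0,0,-0.95],"rotation":[0,0,0],"jaw":0.9},{"dp":[0,0,-0.95],"rotation":[0,0,0],"jaw":0.9}]'
python3 - <<'E'
from h import *
for n in("scene","top"):
    c=camera(n); w=pts(c).reshape(-1,3)
    q=w[(abs(w[:,0]-.616)<.06)&(w[:,1]<-.1)&(w[:,1]>-.32)&(w[:,2]>.105)&(w[:,2]<.13)]
    for y in(-.134,-.199,-.263): 
        k=q[abs(q[:,1]-y)<.03]
        if len(k)>5: print(n,len(k),cv2.minEnclosingCircle((k[:,:2]*1000).astype(np.float32)),k[:,2].min(),k[:,2].max())
E
python3 go.py 0.455 0.1607 0.2 0
```

```text
time: 6.82
ee_pos: [0.62, -0.2648, 0.0617]
eef_rot: [0.707, 0.707, 0.0, 0.0]
ft_force: [-1.5, 0.9, 6.0]
width: 0.0406
grip_force: 20.0
time: 7.32
ee_pos: [0.6196, -0.2647, 0.0607]
eef_rot: [0.707, 0.707, -0.0, -0.0]
ft_force: [-0.1, -0.0, 0.1]
width: 0.0721
grip_force: 0.0
time: 7.82
ee_pos: [0.6209, -0.2657, 0.207]
eef_rot: [0.707, 0.707, 0.001, 0.003]
ft_force: [0.6, 0.2, -1.0]
width: 0.0784
grip_force: 0.0
scene 270 ((615.7139282226562, -133.21502685546875), 21.997297286987305) 0.10521851094006252 0.11981422937379882
scene 349 ((618.0543212890625, -262.4773864746094), 20.78303337097168) 0.10518051214207036 0.11973197726167983
top 287 ((616.5993041992188, -133.28062438964844), 20.89461326599121) 0.1050482353823835 0.11901576208180242
top 297 ((618.4361572265625, -261.5668029785156), 20.857650756835938) 0.10519420686084369 0.12130573408958256
t 7.925 pos [ 0.6195 -0.2646  0.2029] w 0.07815400460963363 grip 0.0 F [-0.6433  0.1529 -0.6837] q [-0.1211  0.5117  0.6663  1.3744 -0.3148  1.3621  0.5466]
dp [ 2.8344 -1.0986  0.0207] rot [-0.     -0.0001 -0.0001]
```

```bash
for i in 1; do :; done
python3 -m pendant '[{"dp":[0.4,-0.15,0],"rotation":[0,0,0],"jaw":1},{"dp":[0.7,-0.27,0],"rotation":[0,0,0],"jaw":1},{"dp":[0.945,-0.366,0.01],"rotation":[0,0,0],"jaw":1}]' >/dev/null
python3 -m pendant '[{"dp":[0.4,-0.15,0],"rotation":[0,0,0],"jaw":1},{"dp":[0.7,-0.27,0],"rotation":[0,0,0],"jaw":1},{"dp":[0.945,-0.366,0.01],"rotation":[0,0,0],"jaw":1}]' >/dev/null
python3 -m pendant '[{"dp":[0.4,-0.15,0],"rotation":[0,0,0],"jaw":1},{"dp":[0.7,-0.27,0],"rotation":[0,0,0],"jaw":1},{"dp":[0.945,-0.366,0],"rotation":[0,0,0],"jaw":1},{"dp":[0.945,-0.366,0],"rotation":[0,0,0],"jaw":1},{"dp":[0.945,-0.366,0],"rotation":[0,0,0],"jaw":1}]' >/dev/null
python3 go.py 0.455 0.1607 0.051 0
```

```text
t 9.3 pos [0.455  0.1598 0.1994] w 0.08699520334432773 grip 0.0 F [-0.0941 -0.4203 -0.327 ] q [-0.854   0.0178  0.4296  1.8778 -0.0072  1.2493 -0.4231]
dp [0.0069 0.0015 0.9895] rot [-0.0002  0.0002 -0.0002]
```

```bash
python3 -m pendant '[{"dp":[0,0,0.3],"rotation":[0,0,0],"jaw":1},{"dp":[0,0,0.6],"rotation":[0,0,0],"jaw":1},{"dp":[0,0,0.85],"rotation":[0,0,0],"jaw":1},{"dp":[0,0,0.99],"rotation":[0,0,0],"jaw":1},{"dp":[0,0,0.99],"rotation":[0,0,0],"jaw":1}]' >/dev/null
python3 -m pendant '[{"dp":[0,0,0],"rotation":[0,0,0],"jaw":0.3},{"dp":[0,0,0],"rotation":[0,0,0],"jaw":0.3},{"dp":[0,0,0],"rotation":[0,0,0],"jaw":0.3},{"dp":[0,0,0],"rotation":[0,0,0],"jaw":0.3},{"dp":[0,0,0],"rotation":[0,0,0],"jaw":0.3},{"dp":[0,0,0],"rotation":[0,0,0],"jaw":0.3}]' 20
python3 -m pendant '[{"dp":[0,0,-0.3],"rotation":[0,0,0],"jaw":0.3},{"dp":[0,0,-0.6],"rotation":[0,0,0],"jaw":0.3},{"dp":[0,0,-0.95],"rotation":[0,0,0],"jaw":0.3},{"dp":[0,0,-0.95],"rotation":[0,0,0],"jaw":0.3},{"dp":[0,0,-0.95],"rotation":[0,0,0],"jaw":0.3}]'
python3 go.py 0.6165 -0.1985 0.195 0
```

```text
time: 10.68
ee_pos: [0.4553, 0.1607, 0.0519]
eef_rot: [0.707, 0.707, 0.0, 0.0]
ft_force: [0.7, 0.5, 0.6]
width: 0.0402
grip_force: 20.0
time: 11.3
ee_pos: [0.4548, 0.1606, 0.1936]
eef_rot: [0.707, 0.707, -0.0, -0.0]
ft_force: [0.3, 1.1, -1.5]
width: 0.0407
grip_force: 20.0
t 11.3 pos [0.4548 0.1606 0.1936] w 0.040727944918745325 grip 19.95830845218734 F [ 0.3262  1.08   -1.4968] q [-0.8637  0.022   0.4397  1.8866 -0.01    1.2359 -0.4215]
dp [-2.3932  1.0794 -0.0097] rot [-0.0001  0.     -0.0001]
```

```bash
python3 -m pendant '[{"dp":[-0.3,0.14,0],"rotation":[0,0,0],"jaw":0.3},{"dp":[-0.6,0.27,0],"rotation":[0,0,0],"jaw":0.3},{"dp":[-0.8,0.36,0],"rotation":[0,0,0],"jaw":0.3}]' >/dev/null
python3 -m pendant '[{"dp":[-0.35,0.16,0],"rotation":[0,0,0],"jaw":0.3},{"dp":[-0.65,0.29,0],"rotation":[0,0,0],"jaw":0.3},{"dp":[-0.8,0.36,0],"rotation":[0,0,0],"jaw":0.3}]' >/dev/null
python3 -m pendant '[{"dp":[-0.35,0.16,0],"rotation":[0,0,0],"jaw":0.3},{"dp":[-0.6,0.27,0],"rotation":[0,0,0],"jaw":0.3},{"dp":[-0.79,0.36,0],"rotation":[0,0,0],"jaw":0.3},{"dp":[-0.79,0.36,0],"rotation":[0,0,0],"jaw":0.3},{"dp":[-0.79,0.36,0],"rotation":[0,0,0],"jaw":0.3}]' >/dev/null
python3 go.py 0.6165 -0.1985 0.061 0
```

```text
t 12.675 pos [ 0.6163 -0.1972  0.1927] w 0.04037444243061485 grip 19.958425071963575 F [-0.4625  0.2541 -0.6448] q [-0.2695  0.4638  0.7017  1.468  -0.3022  1.3226  0.4543]
dp [-0.0093  0.0036  0.8782] rot [-0.0004 -0.0001 -0.0001]
```

```bash
python3 -m pendant '[{"dp":[-0.01,0,0.25],"rotation":[0,0,0],"jaw":0.3},{"dp":[-0.01,0,0.5],"rotation":[0,0,0],"jaw":0.3},{"dp":[-0.01,0,0.7],"rotation":[0,0,0],"jaw":0.3},{"dp":[-0.01,0,0.82],"rotation":[0,0,0],"jaw":0.3},{"dp":[-0.01,0,0.86],"rotation":[0,0,0],"jaw":0.3},{"dp":[-0.01,0,0.875],"rotation":[0,0,0],"jaw":0.3},{"dp":[-0.01,0,0.875],"rotation":[0,0,0],"jaw":0.3}]'
python3 -m pendant '[{"dp":[0,0,0],"rotation":[0,0,0],"jaw":0.6},{"dp":[0,0,0],"rotation":[0,0,0],"jaw":0.9},{"dp":[0,0,0],"rotation":[0,0,0],"jaw":0.9},{"dp":[0,0,0],"rotation":[0,0,0],"jaw":0.9}]'
python3 -m pendant '[{"dp":[0,0,-0.3],"rotation":[0,0,0],"jaw":0.9},{"dp":[0,0,-0.7],"rotation":[0,0,0],"jaw":0.9},{"dp":[0,0,-0.95],"rotation":[0,0,0],"jaw":0.9},{"dp":[0,0,-0.95],"rotation":[0,0,0],"jaw":0.9}]'
python3 - <<'E'
from h import *
for n in("scene","top"):
    c=camera(n); w=pts(c).reshape(-1,3)
    q=w[(abs(w[:,0]-.616)<.06)&(w[:,1]<-.1)&(w[:,1]>-.32)&(w[:,2]>.105)&(w[:,2]<.13)]
    for y in(-.134,-.199,-.263): 
        k=q[abs(q[:,1]-y)<.03]
        if len(k)>5: print(n,len(k),cv2.minEnclosingCircle((k[:,:2]*1000).astype(np.float32)),k[:,2].min(),k[:,2].max())
E
python3 go.py 0.458 -0.1 0.2 90
python3 go.py 0.458 -0.1 0.2 -90
```

```text
time: 13.55
ee_pos: [0.6175, -0.1996, 0.064]
eef_rot: [0.707, 0.707, 0.0, 0.001]
ft_force: [0.6, -0.0, -1.7]
width: 0.0405
grip_force: 20.0
time: 14.05
ee_pos: [0.617, -0.1995, 0.0632]
eef_rot: [0.707, 0.707, 0.0, 0.0]
ft_force: [0.8, 0.2, -0.2]
width: 0.0725
grip_force: 0.0
time: 14.55
ee_pos: [0.6183, -0.2003, 0.209]
eef_rot: [0.707, 0.707, 0.002, 0.002]
ft_force: [0.9, -0.5, -1.0]
width: 0.0783
grip_force: 0.0
scene 244 ((615.6153564453125, -134.75588989257812), 21.88953971862793) 0.10512130384590579 0.11939471839084159
scene 301 ((616.9444580078125, -197.3253631591797), 21.900991439819336) 0.105333011323819 0.1194737431008841
scene 351 ((618.2374267578125, -262.5651550292969), 21.290987014770508) 0.10502914264848218 0.12022154620956849
top 285 ((615.8611450195312, -133.55255126953125), 20.643070220947266) 0.10523595604793767 0.12034209859064138
top 239 ((616.25146484375, -197.3577117919922), 20.58528709411621) 0.10518018042786226 0.12026885707275481
t 14.65 pos [ 0.6168 -0.1993  0.2052] w 0.07819982812361845 grip 0.0 F [-0.3345  0.0301 -0.501 ] q [-0.2691  0.4572  0.7081  1.4505 -0.2994  1.3438  0.4547]
dp [ 0.6615 -1.0593  0.035 ] rot [ 0.     -0.0001 -0.2501]
t 14.65 pos [ 0.6168 -0.1993  0.2052] w 0.07819982812361845 grip 0.0 F [-0.3345  0.0301 -0.501 ] q [-0.2691  0.4572  0.7081  1.4505 -0.2994  1.3438  0.4547]
dp [ 0.6615 -1.0593  0.035 ] rot [-0.0001 -0.      0.2499]
```

```bash
python3 -m pendant '[{"dp":[0.22,-0.33,0],"rotation":[0,0,0],"jaw":1},{"dp":[0.44,-0.66,0],"rotation":[0,0,0],"jaw":1},{"dp":[0.659,-0.95,0.2],"rotation":[0,0,0],"jaw":0.9},{"dp":[0.659,-0.99,0.5],"rotation":[0,0,0],"jaw":0.9},{"dp":[0.659,-0.99,0.5],"rotation":[0,0,0],"jaw":0.9},{"dp":[0.659,-0.99,0.5],"rotation":[0,0,0],"jaw":0.9}]' >/dev/null
python3 - <<'E'
from h import *
for n in("scene","top","wrist"):
    c=camera(n); hsv=cv2.cvtColor(c["image"],cv2.COLOR_RGB2HSV)
    m=cv2.inRange(hsv,(35,90,30),(60,255,255)); w=pts(c); 
    near=(np.hypot(w[...,0]-.458,w[...,1]+.1)<.04)&(m>0)
    v,u=np.nonzero(near)
    if len(u)>30: (a,b),R=cv2.minEnclosingCircle(np.stack([u,v],1).astype(np.float32)); print(n,len(u),a,b,R,ray(c,a,b,.0225))
E
python3 go.py 0.4585 -0.1005 0.007 0
```

```text
scene 215 238.0 209.5 55.805564880371094 [0.50256025 0.03427492 0.0225    ]
top 63 303.0 231.0 7.071167945861816 [ 0.46028879 -0.08882326  0.0225    ]
wrist 701 244.5 188.0 23.307823181152344 [ 0.46096545 -0.09981132  0.0225    ]
t 15.55 pos [ 0.4697 -0.1011  0.1316] w 0.07815678239267461 grip 0.0 F [0.0756 0.1153 0.3664] q [-0.5667  0.0848  0.7227  1.9804 -0.0625  1.0968  0.1811]
dp [ 0.0044 -0.0756  0.8308] rot [ 0.0002  0.0001 -0.0002]
```

```bash
python3 -m pendant '[{"dp":[0.005,-0.068,0.25],"rotation":[0,0,0],"jaw":0.9},{"dp":[0.005,-0.068,0.5],"rotation":[0,0,0],"jaw":0.9},{"dp":[0.005,-0.068,0.7],"rotation":[0,0,0],"jaw":0.9},{"dp":[0.005,-0.068,0.8],"rotation":[0,0,0],"jaw":0.9},{"dp":[0.005,-0.068,0.83],"rotation":[0,0,0],"jaw":0.9},{"dp":[0.005,-0.068,0.83],"rotation":[0,0,0],"jaw":0.9}]'
python3 -m pendant '[{"dp":[0,0,0],"rotation":[0,0,0],"jaw":0.3},{"dp":[0,0,0],"rotation":[0,0,0],"jaw":0.3},{"dp":[0,0,0],"rotation":[0,0,0],"jaw":0.3},{"dp":[0,0,0],"rotation":[0,0,0],"jaw":0.3},{"dp":[0,0,0],"rotation":[0,0,0],"jaw":0.3}]' 12
python3 -m pendant '[{"dp":[0,0,-0.3],"rotation":[0,0,0],"jaw":0.3},{"dp":[0,0,-0.7],"rotation":[0,0,0],"jaw":0.3},{"dp":[0,0,-1],"rotation":[0,0,0],"jaw":0.3},{"dp":[0,0,-1],"rotation":[0,0,0],"jaw":0.3},{"dp":[0,0,-1],"rotation":[0,0,0],"jaw":0.3}]'
python3 go.py 0.576 0.26 0.15 84
```

```text
time: 16.3
ee_pos: [0.459, -0.0999, 0.0067]
eef_rot: [0.707, 0.707, 0.0, 0.0]
ft_force: [0.4, 0.2, 0.4]
width: 0.0786
grip_force: 0.0
time: 16.92
ee_pos: [0.4585, -0.0997, 0.0062]
eef_rot: [0.707, 0.707, 0.0, 0.0]
ft_force: [0.3, 0.1, 1.6]
width: 0.0428
grip_force: 11.3
time: 17.55
ee_pos: [0.4579, -0.0995, 0.1554]
eef_rot: [0.707, 0.707, -0.0, -0.0]
ft_force: [-0.2, 0.0, -0.6]
width: 0.0429
grip_force: 11.3
t 17.55 pos [ 0.4579 -0.0995  0.1554] w 0.042891407451744815 grip 11.296978443861008 F [-0.2412  0.0205 -0.5581] q [-0.6162  0.0154  0.7511  1.9794 -0.0119  1.1517  0.1392]
dp [2.3969 0.7863 0.0362] rot [-0.     -0.0001 -0.2334]
```

```bash
python3 -m pendant '[{"dp":[0.3,0.1,0],"rotation":[0,0,0],"jaw":0.3},{"dp":[0.6,0.2,0],"rotation":[0,0,0],"jaw":0.3},{"dp":[0.8,0.262,0],"rotation":[0,0,0],"jaw":0.3}]' >/dev/null
python3 -m pendant '[{"dp":[0.35,0.12,0],"rotation":[0,0,0],"jaw":0.3},{"dp":[0.65,0.22,0],"rotation":[0,0,0],"jaw":0.3},{"dp":[0.8,0.262,0],"rotation":[0,0,0],"jaw":0.3}]' >/dev/null
python3 -m pendant '[{"dp":[0.2,0.07,0],"rotation":[0,0,-0.03],"jaw":0.3},{"dp":[0.4,0.13,0],"rotation":[0,0,-0.06],"jaw":0.3},{"dp":[0.6,0.2,0],"rotation":[0,0,-0.09],"jaw":0.3},{"dp":[0.8,0.262,0],"rotation":[0,0,-0.12],"jaw":0.3},{"dp":[0.8,0.262,0],"rotation":[0,0,-0.15],"jaw":0.3},{"dp":[0.8,0.262,0],"rotation":[0,0,-0.18],"jaw":0.3},{"dp":[0.8,0.262,0],"rotation":[0,0,-0.21],"jaw":0.3},{"dp":[0.8,0.262,0],"rotation":[0,0,-0.2334],"jaw":0.3}]' >/dev/null
python3 go.py 0.576 0.26 0.014 84
python3 - <<'E'
from h import *
c=camera("wrist"); save(c,"w3.png")
E
```

```text
t 19.3 pos [0.5762 0.2587 0.1544] w 0.042960978887874174 grip 11.294260419235798 F [-0.1868  0.9271 -0.089 ] q [-0.7147  0.3954  0.2848  1.5429 -0.1147  1.2226  1.0587]
dp [0.0002 0.0105 0.9362] rot [-0.0003 -0.0003  0.0006]
```

View pics/w3.png

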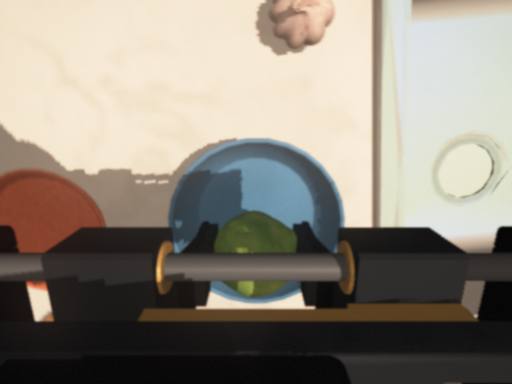

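The wrist picture shows the lime held at (256,250) over the near half of the bowl, with the garlic at (300,22). I'll lower it.

```bash
python3 -m pendant '[{"dp":[0,0.01,0.3],"rotation":[0,0,0],"jaw":0.3},{"dp":[0,0.01,0.6],"rotation":[0,0,0],"jaw":0.3},{"dp":[0,0.01,0.8],"rotation":[0,0,0],"jaw":0.3},{"dp":[0,0.01,0.9],"rotation":[0,0,0],"jaw":0.3},{"dp":[0,0.01,0.935],"rotation":[0,0,0],"jaw":0.3},{"dp":[0,0.01,0.935],"rotation":[0,0,0],"jaw":0.3}]'
python3 -m pendant '[{"dp":[0,0,0],"rotation":[0,0,0],"jaw":0.57},{"dp":[0,0,0],"rotation":[0,0,0],"jaw":0.57},{"dp":[0,0,0],"rotation":[0,0,0],"jaw":0.57}]'
python3 -m pendant '[{"dp":[0,0,-0.2],"rotation":[0,0,0],"jaw":0.57},{"dp":[0,0,-0.5],"rotation":[0,0,0],"jaw":0.6},{"dp":[0,0,-0.8],"rotation":[0,0,0],"jaw":0.8},{"dp":[0,0,-0.8],"rotation":[0,0,0],"jaw":0.9},{"dp":[0,0,-0.8],"rotation":[0,0,0],"jaw":0.9}]'
python3 go.py 0.425 0.314 0.13 84
```

```text
time: 20.1
ee_pos: [0.5771, 0.2616, 0.0165]
eef_rot: [0.053, 0.999, 0.0, 0.0]
ft_force: [1.1, -0.2, 0.5]
width: 0.0428
grip_force: 11.3
time: 20.48
ee_pos: [0.5769, 0.2618, 0.0164]
eef_rot: [0.053, 0.999, 0.0, 0.0]
ft_force: [0.1, -0.1, 0.7]
width: 0.0493
grip_force: 0.0
time: 21.1
ee_pos: [0.5763, 0.2616, 0.1354]
eef_rot: [0.052, 0.999, -0.0, -0.0]
ft_force: [0.1, -0.3, -0.6]
width: 0.0735
grip_force: 0.0
t 21.1 pos [0.5763 0.2616 0.1354] w 0.07348381936242061 grip 0.0 F [ 0.0697 -0.3344 -0.605 ] q [-0.7168  0.4124  0.283   1.5618 -0.1213  1.1851  1.0552]
dp [1.04   0.2416 0.0364] rot [-0.     -0.0001 -0.    ]
```

```bash
python3 -m pendant '[{"dp":[0.3,0.07,0],"rotation":[0,0,0.03],"jaw":1},{"dp":[0.6,0.14,0],"rotation":[0,0,0.06],"jaw":1},{"dp":[0.8,0.2,0],"rotation":[0,0,0.09],"jaw":1},{"dp":[1,0.24,0],"rotation":[0,0,0.12],"jaw":1},{"dp":[1,0.24,0],"rotation":[0,0,0.15],"jaw":1},{"dp":[1,0.24,0],"rotation":[0,0,0.18],"jaw":1},{"dp":[1,0.24,0],"rotation":[0,0,0.21],"jaw":1},{"dp":[1,0.24,0],"rotation":[0,0,0.2334],"jaw":1}]' >/dev/null
python3 - <<'E'
from h import *
np.set_printoptions(precision=4,suppress=True)
for n in("scene","top","wrist"):
    c=camera(n); w=pts(c)
    if n=="wrist": save(c,"w4.png"); cw=c
    if n=="top": cv2.imwrite("pics/t4.png",cv2.resize(c["image"][100:270,80:330,::-1],None,fx=3,fy=3))
    hsv=cv2.cvtColor(c["image"],cv2.COLOR_RGB2HSV)
    ok=(np.hypot(w[...,0]-.425,w[...,1]-.314)<.045)&(w[...,2]>.008)&(w[...,2]<.062)
    q=w[ok]
    if len(q)>50:
        print(n,len(q),"max",q[:,2].max(),"circ",cv2.minEnclosingCircle((q[:,:2]*1000).astype(np.float32)),"tip",q[q[:,2]>.05].mean(0))
    for nm,lo,hi in(("lime",(33,90,20),(65,255,255)),("lemon",(20,120,60),(32,255,255))):
        m=(cv2.inRange(hsv,lo,hi)>0)&(np.hypot(w[...,0]-.613,w[...,1]-.256)<.085)
        p=w[m]
        if len(p)>40: print(n,nm,len(p),p.mean(0),np.percentile(p,[2,98],axis=0))
E
python3 go.py 0.425 0.314 0.008 0
```

```text
scene 264 max 0.05910691778353605 circ ((423.4401550292969, 314.70458984375), 29.59584617614746) tip [0.425  0.3098 0.0541]
scene lime 152 [0.5735 0.2519 0.0396] [[0.5573 0.2401 0.0206]
 [0.5907 0.2687 0.0515]]
scene lemon 259 [0.6324 0.2439 0.044 ] [[0.6077 0.2311 0.0237]
 [0.6618 0.264  0.0587]]
top 465 max 0.05906083399869344 circ ((425.664794921875, 315.72894287109375), 29.411102294921875) tip [0.4272 0.3115 0.0533]
top lime 235 [0.5754 0.2587 0.0442] [[0.559  0.2424 0.0328]
 [0.5944 0.2776 0.0524]]
top lemon 414 [0.6345 0.2518 0.0492] [[0.6086 0.232  0.034 ]
 [0.6637 0.2741 0.0589]]
wrist 2742 max 0.05901809602473232 circ ((427.2797546386719, 314.25390625), 29.8353328704834) tip [0.4305 0.3091 0.0534]
wrist lime 727 [0.5669 0.2709 0.0353] [[0.5588 0.255  0.0229]
 [0.5859 0.2834 0.0457]]
wrist lemon 132 [0.6349 0.2798 0.0319] [[0.6109 0.2762 0.0245]
 [0.6493 0.2814 0.0373]]
t 22.25 pos [0.4306 0.3128 0.1347] w 0.08715109768953824 grip 0.0 F [-0.0859 -0.211   0.3943] q [-1.0759  0.2019  0.4062  1.8361 -0.0876  1.1232 -0.6368]
dp [ 0.0094 -0.0365  0.8448] rot [-0.0002  0.0002  0.0003]
```

View pics/w4.png

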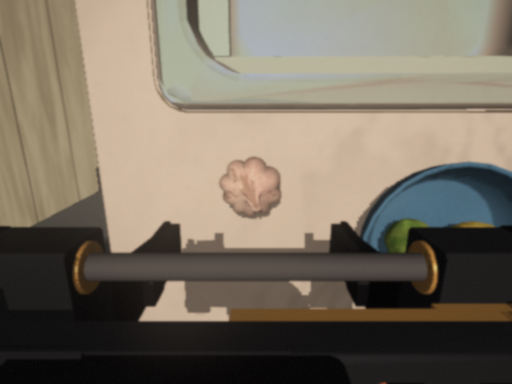

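View pics/t4.png

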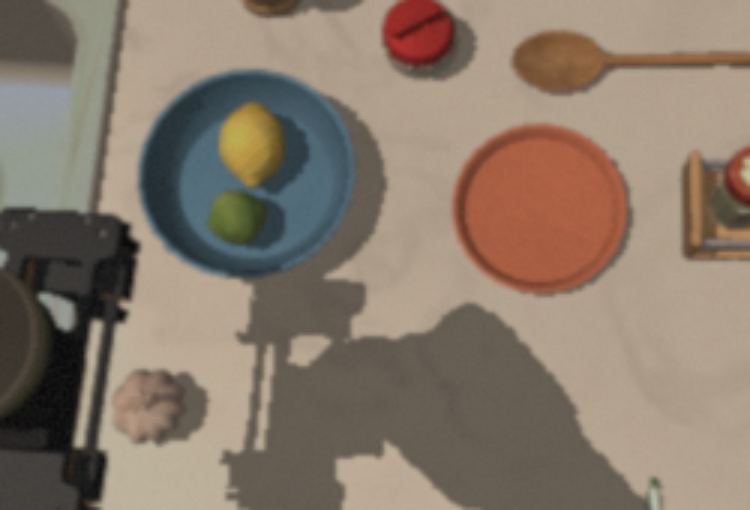

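Pictures: the lime lies at (237,217) beside the lemon at (252,143) in the bowl, and the garlic is at (250,187) in the wrist view, still free. The three views put its centre at about (0.4255, 0.315).

```bash
python3 -m pendant '[{"dp":[0.013,-0.034,0],"rotation":[0,0,0],"jaw":1},{"dp":[0.013,-0.034,0.3],"rotation":[0,0,0],"jaw":1},{"dp":[0.013,-0.034,0.55],"rotation":[0,0,0],"jaw":1},{"dp":[0.013,-0.034,0.75],"rotation":[0,0,0],"jaw":1},{"dp":[0.013,-0.034,0.84],"rotation":[0,0,0],"jaw":1},{"dp":[0.013,-0.034,0.84],"rotation":[0,0,0],"jaw":1}]'
python3 -m pendant '[{"dp":[0,0,0],"rotation":[0,0,0],"jaw":0.5},{"dp":[0,0,0],"rotation":[0,0,0],"jaw":0.5},{"dp":[0,0,0],"rotation":[0,0,0],"jaw":0.5},{"dp":[0,0,0],"rotation":[0,0,0],"jaw":0.5}]' 15
python3 -m pendant '[{"dp":[0,0,-0.3],"rotation":[0,0,0],"jaw":0.5},{"dp":[0,0,-0.6],"rotation":[0,0,0],"jaw":0.5},{"dp":[0,0,-0.8],"rotation":[0,0,0],"jaw":0.5},{"dp":[0,0,-0.8],"rotation":[0,0,0],"jaw":0.5}]'
python3 go.py 0.606 0.0223 0.13 0
```

```text
time: 23.0
ee_pos: [0.4257, 0.315, 0.0095]
eef_rot: [0.707, 0.707, -0.001, -0.0]
ft_force: [0.1, -0.7, -0.6]
width: 0.0872
grip_force: 0.0
time: 23.5
ee_pos: [0.4263, 0.3153, 0.0102]
eef_rot: [0.707, 0.707, 0.0, -0.0]
ft_force: [-0.3, -1.0, 3.5]
width: 0.0566
grip_force: 14.9
time: 24.0
ee_pos: [0.4273, 0.3161, 0.1322]
eef_rot: [0.707, 0.707, 0.002, -0.0]
ft_force: [0.1, 0.4, -0.9]
width: 0.057
grip_force: 14.9
t 24.0 pos [0.4273 0.3161 0.1322] w 0.05695521172955174 grip 14.897164928843267 F [ 0.1437  0.4454 -0.8823] q [-1.0886  0.198   0.4101  1.8464 -0.0887  1.1104 -0.6474]
dp [-1.9576  1.1932  0.0111] rot [ 0.0004 -0.0006 -0.0001]
```

```bash
python3 -m pendant '[{"dp":[-0.3,0.18,0],"rotation":[0,0,0],"jaw":0.5},{"dp":[-0.65,0.4,0],"rotation":[0,0,0],"jaw":0.5},{"dp":[-0.98,0.597,0],"rotation":[0,0,0],"jaw":0.5},{"dp":[-0.98,0.597,0],"rotation":[0,0,0],"jaw":0.5}]' >/dev/null
python3 -m pendant '[{"dp":[-0.3,0.18,0],"rotation":[0,0,0],"jaw":0.5},{"dp":[-0.65,0.4,0],"rotation":[0,0,0],"jaw":0.5},{"dp":[-0.98,0.597,0],"rotation":[0,0,0],"jaw":0.5},{"dp":[-0.98,0.597,0],"rotation":[0,0,0],"jaw":0.5},{"dp":[-0.98,0.597,0],"rotation":[0,0,0],"jaw":0.5}]' >/dev/null
python3 - <<'E'
from h import *
# garlic offset relative to TCP, in hand
s=r.read_state()["ee_pos"]
for n in("scene","top"):
    c=camera(n); w=pts(c)
    hsv=cv2.cvtColor(c["image"],cv2.COLOR_RGB2HSV)
    # saucer rim by colour
    m=cv2.inRange(hsv,(3,120,60),(14,255,255))>0
    q=w[m&(np.hypot(w[...,0]-.606,w[...,1]-.022)<.08)&(w[...,2]>.003)&(w[...,2]<.02)]
    print(n,len(q),cv2.minEnclosingCircle((q[:,:2]*1000).astype(np.float32)))
    q=w[(np.hypot(w[...,0]-s[0],w[...,1]-s[1])<.045)&(w[...,2]>.1)&(w[...,2]<s[2]+.01)]
    if len(q)>20: print(" below",len(q),q.min(0),q.max(0))
E
python3 go.py 0.606 0.0223 0.0155 0
```

```text
scene 1657 ((605.00390625, 22.22165298461914), 71.3935775756836)
 below 62 [ 0.56361803 -0.00430756  0.12788848] [0.63904734 0.03194754 0.13859284]
top 0 ((0.0, 0.0), 0.0)
t 25.225 pos [0.6043 0.023  0.1291] w 0.05692891431281581 grip 14.897327470534947 F [ 0.114  -0.1088  0.2925] q [-0.5854  0.3959  0.5952  1.66   -0.239   1.1602  0.0719]
dp [-0.0055  0.0119  0.7576] rot [-0.0002 -0.0001  0.0003]
```

```bash
python3 -m pendant '[{"dp":[-0.003,0.01,0.2],"rotation":[0,0,0],"jaw":0.5},{"dp":[-0.003,0.01,0.45],"rotation":[0,0,0],"jaw":0.5},{"dp":[-0.003,0.01,0.65],"rotation":[0,0,0],"jaw":0.5},{"dp":[-0.003,0.01,0.73],"rotation":[0,0,0],"jaw":0.5},{"dp":[-0.003,0.01,0.75],"rotation":[0,0,0],"jaw":0.5},{"dp":[-0.003,0.01,0.755],"rotation":[0,0,0],"jaw":0.5},{"dp":[-0.003,0.01,0.755],"rotation":[0,0,0],"jaw":0.5}]'
python3 -m pendant '[{"dp":[0,0,0],"rotation":[0,0,0],"jaw":0.76},{"dp":[0,0,0],"rotation":[0,0,0],"jaw":0.8},{"dp":[0,0,0],"rotation":[0,0,0],"jaw":0.85},{"dp":[0,0,0],"rotation":[0,0,0],"jaw":0.85}]'
python3 -m pendant '[{"dp":[0,0,-0.15],"rotation":[0,0,0],"jaw":0.85},{"dp":[0,0,-0.4],"rotation":[0,0,0],"jaw":0.85},{"dp":[0,0,-0.9],"rotation":[0,0,0],"jaw":0.85},{"dp":[0,0,-0.9],"rotation":[0,0,0],"jaw":0.85}]'
python3 go.py 0.4418 -0.237 0.16 0
```

```text
time: 26.1
ee_pos: [0.6072, 0.0207, 0.0176]
eef_rot: [0.707, 0.707, 0.001, 0.0]
ft_force: [0.4, -0.2, -1.2]
width: 0.0567
grip_force: 14.9
time: 26.6
ee_pos: [0.6066, 0.0206, 0.0166]
eef_rot: [0.707, 0.707, 0.0, -0.0]
ft_force: [-0.4, 0.3, -0.7]
width: 0.0734
grip_force: 0.0
time: 27.1
ee_pos: [0.6087, 0.0203, 0.156]
eef_rot: [0.708, 0.707, 0.003, 0.002]
ft_force: [0.2, -0.1, 0.0]
width: 0.0741
grip_force: 0.0
t 27.1 pos [0.6087 0.0203 0.156 ] w 0.07406570104251656 grip 0.0 F [ 0.1725 -0.1175  0.0337] q [-0.5915  0.375   0.6103  1.6276 -0.2281  1.2043  0.0657]
dp [-1.7165 -1.1101 -0.0363] rot [ 0.001  -0.0002 -0.0002]
```

```bash
python3 -m pendant '[{"dp":[-0.3,-0.2,-0.03],"rotation":[0,0,0],"jaw":0.7},{"dp":[-0.65,-0.42,-0.03],"rotation":[0,0,0],"jaw":0.7},{"dp":[-0.858,-0.555,-0.03],"rotation":[0,0,0],"jaw":0.7},{"dp":[-0.858,-0.555,-0.03],"rotation":[0,0,0],"jaw":0.7}]' >/dev/null
python3 -m pendant '[{"dp":[-0.3,-0.2,0],"rotation":[0,0,0],"jaw":0.7},{"dp":[-0.65,-0.42,0],"rotation":[0,0,0],"jaw":0.7},{"dp":[-0.858,-0.555,0],"rotation":[0,0,0],"jaw":0.7},{"dp":[-0.858,-0.555,0],"rotation":[0,0,0],"jaw":0.7},{"dp":[-0.858,-0.555,0],"rotation":[0,0,0],"jaw":0.7}]' >/dev/null
python3 - <<'E'
from h import *
np.set_printoptions(precision=4,suppress=True)
for n in("scene","top","wrist"):
    c=camera(n); w=pts(c)
    if n=="top": cv2.imwrite("pics/t5.png",cv2.resize(c["image"][100:270,180:430,::-1],None,fx=3,fy=3))
    q=w[(np.hypot(w[...,0]-.606,w[...,1]-.022)<.045)&(w[...,2]>.014)&(w[...,2]<.09)]
    if len(q)>50:
        print(n,len(q),"garlic max",q[:,2].max(),"circ",cv2.minEnclosingCircle((q[:,:2]*1000).astype(np.float32)),"tip",q[q[:,2]>.055].mean(0))
    q=w[(np.hypot(w[...,0]-.442,w[...,1]+.237)<.02)&(w[...,2]>.09)&(w[...,2]<.106)]
    if len(q)>20: print(n,len(q),"knob",q[:,2].max(),cv2.minEnclosingCircle((q[:,:2]*1000).astype(np.float32)))
E
python3 go.py 0.442 -0.237 0.077 0
```

```text
scene 135 knob 0.10411866752646182 ((441.4063415527344, -237.5032196044922), 12.222939491271973)
top 412 garlic max 0.06288611340630568 circ ((605.8568725585938, 21.265371322631836), 28.90657615661621) tip [0.6084 0.0172 0.0582]
top 106 knob 0.10502737563492892 ((442.1100769042969, -235.5199432373047), 11.978245735168457)
wrist 759 knob 0.10312594020060142 ((445.0987854003906, -238.55313110351562), 12.256723403930664)
t 28.375 pos [ 0.4407 -0.2354  0.1559] w 0.0611164403506777 grip 0.0 F [ 0.0011 -0.5408 -0.0984] q [-0.3384  0.1142  0.7944  1.908  -0.0889  1.1551  0.4904]
dp [-0.0106  0.0089  0.5259] rot [-0.     -0.      0.0003]
```

View pics/t5.png

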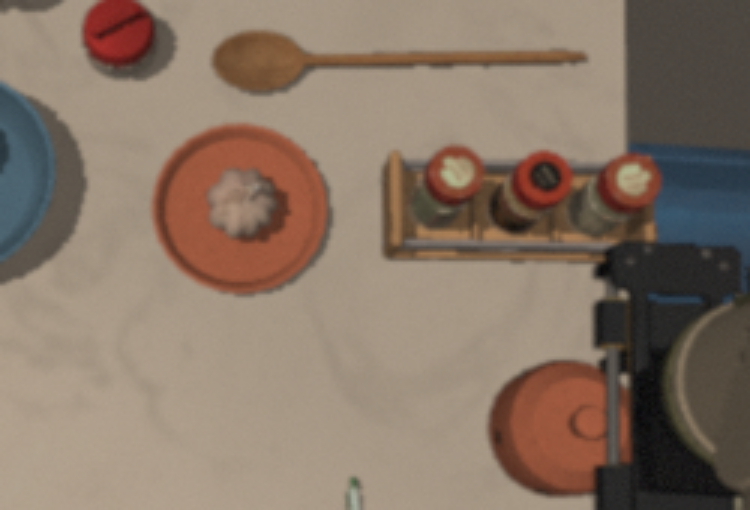

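The top crop shows the garlic centred in the saucer at (243,203), three jars in the rack at (455,175), (541,180) and (630,185), and the dome knob at (590,422). Next I'll grip the knob.

```bash
python3 -m pendant '[{"dp":[-0.011,0.012,0.15],"rotation":[0,0,0],"jaw":0.7},{"dp":[-0.011,0.012,0.35],"rotation":[0,0,0],"jaw":0.7},{"dp":[-0.011,0.012,0.48],"rotation":[0,0,0],"jaw":0.7},{"dp":[-0.011,0.012,0.52],"rotation":[0,0,0],"jaw":0.7},{"dp":[-0.011,0.012,0.52],"rotation":[0,0,0],"jaw":0.7}]'
python3 -m pendant '[{"dp":[0,0,0],"rotation":[0,0,0],"jaw":0.1},{"dp":[0,0,0],"rotation":[0,0,0],"jaw":0.1},{"dp":[0,0,0],"rotation":[0,0,0],"jaw":0.1},{"dp":[0,0,0],"rotation":[0,0,0],"jaw":0.1},{"dp":[0,0,0],"rotation":[0,0,0],"jaw":0.1}]' 30
python3 -m pendant '[{"dp":[0,0,-0.1],"rotation":[0,0,0],"jaw":0.1},{"dp":[0,0,-0.35],"rotation":[0,0,0],"jaw":0.1},{"dp":[0,0,-0.65],"rotation":[0,0,0],"jaw":0.1},{"dp":[0,0,-0.9],"rotation":[0,0,0],"jaw":0.1},{"dp":[0,0,-0.9],"rotation":[0,0,0],"jaw":0.1}]'
python3 go.py 0.606 0.0223 0.21 0
```

```text
time: 29.0
ee_pos: [0.4419, -0.2381, 0.0782]
eef_rot: [0.707, 0.707, -0.0, -0.0]
ft_force: [0.5, 0.5, 0.4]
width: 0.0609
grip_force: 0.0
time: 29.62
ee_pos: [0.4421, -0.2384, 0.0783]
eef_rot: [0.707, 0.707, 0.0, 0.0]
ft_force: [2.2, -0.4, 2.5]
width: 0.0229
grip_force: 30.0
time: 30.25
ee_pos: [0.4426, -0.2392, 0.216]
eef_rot: [0.708, 0.707, 0.002, 0.002]
ft_force: [1.0, 0.1, -3.5]
width: 0.0226
grip_force: 30.0
t 30.25 pos [ 0.4426 -0.2392  0.216 ] w 0.022635169427305483 grip 29.999643361370545 F [ 0.9868  0.0865 -3.5326] q [-0.3686  0.0492  0.8105  1.8251 -0.0389  1.2784  0.451 ]
dp [1.7447 1.0869 0.0445] rot [ 0.0007  0.0001 -0.0002]
```

```bash
python3 -m pendant '[{"dp":[0.2,0.12,0],"rotation":[0,0,0],"jaw":0.1},{"dp":[0.45,0.28,0],"rotation":[0,0,0],"jaw":0.1},{"dp":[0.7,0.44,0],"rotation":[0,0,0],"jaw":0.1},{"dp":[0.87,0.543,0],"rotation":[0,0,0],"jaw":0.1},{"dp":[0.87,0.543,0],"rotation":[0,0,0],"jaw":0.1}]' >/dev/null
python3 -m pendant '[{"dp":[0.2,0.12,0],"rotation":[0,0,0],"jaw":0.1},{"dp":[0.45,0.28,0],"rotation":[0,0,0],"jaw":0.1},{"dp":[0.7,0.44,0],"rotation":[0,0,0],"jaw":0.1},{"dp":[0.87,0.543,0],"rotation":[0,0,0],"jaw":0.1},{"dp":[0.87,0.543,0],"rotation":[0,0,0],"jaw":0.1},{"dp":[0.87,0.543,0],"rotation":[0,0,0],"jaw":0.1}]' >/dev/null
python3 - <<'E'
from h import *
np.set_printoptions(precision=4,suppress=True)
c=camera("scene"); cv2.imwrite("pics/s6.png",cv2.resize(c["image"][80:260,180:400,::-1],None,fx=3,fy=3))
w=pts(c); m=cv2.inRange(cv2.cvtColor(c["image"],cv2.COLOR_RGB2HSV),(3,110,40),(16,255,255))>0
s=r.read_state()["ee_pos"]; q=w[m&(np.hypot(w[...,0]-s[0],w[...,1]-s[1])<.08)&(w[...,2]>.1)]
print(len(q),q[:,2].min(),q[:,2].max(),cv2.minEnclosingCircle((q[:,:2]*1000).astype(np.float32)))
E
python3 go.py 0.606 0.0223 0.0835 0
```

```text
1725 0.13654115540589717 0.4162113296586499 ((598.6937255859375, 12.448006629943848), 50.40956497192383)
t 31.675 pos [0.6041 0.0206 0.2128] w 0.022643799795280823 grip 29.99951253295876 F [ 0.291   0.4132 -2.7285] q [-0.6025  0.3246  0.6185  1.5616 -0.1915  1.3178  0.0365]
dp [0.0122 0.0135 0.8621] rot [-0.0001  0.0001 -0.0005]
```

View pics/s6.png

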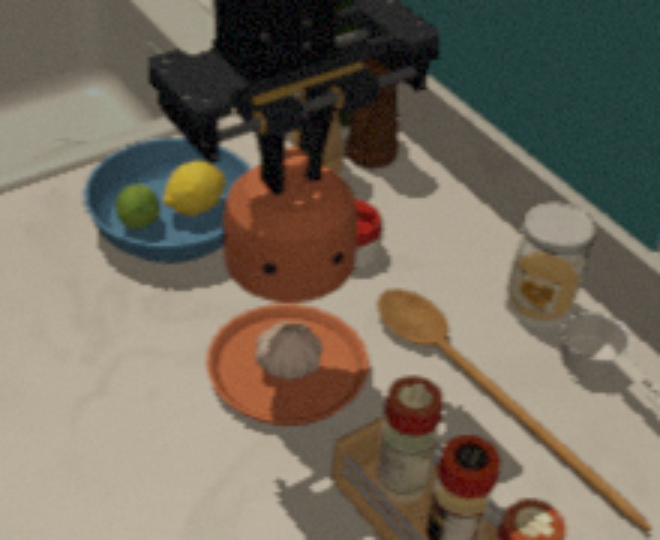

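The crop shows the dome held level at (290,225), above the saucer at (288,360) with the garlic at (290,350). I'll lower it partway and check the centring of its foot before setting it down.

```bash
python3 -m pendant '[{"dp":[0.012,0.013,0.1],"rotation":[0,0,0],"jaw":0.1},{"dp":[0.012,0.013,0.3],"rotation":[0,0,0],"jaw":0.1},{"dp":[0.012,0.013,0.5],"rotation":[0,0,0],"jaw":0.1},{"dp":[0.012,0.013,0.65],"rotation":[0,0,0],"jaw":0.1},{"dp":[0.012,0.013,0.72],"rotation":[0,0,0],"jaw":0.1},{"dp":[0.012,0.013,0.72],"rotation":[0,0,0],"jaw":0.1}]' >/dev/null
python3 - <<'E'
from h import *
from scipy.optimize import least_squares
c=camera("scene"); w=pts(c); m=cv2.inRange(cv2.cvtColor(c["image"],cv2.COLOR_RGB2HSV),(3,110,40),(16,255,255))>0
s=r.read_state()["ee_pos"]; b=s[2]-.078; near=m&(np.hypot(w[...,0]-s[0],w[...,1]-s[1])<.09)
for lo,hi in((b+.003,b+.02),(b+.02,b+.035),(b+.035,b+.05)):
    q=w[near&(w[...,2]>lo)&(w[...,2]<hi)]
    f=least_squares(lambda p:np.hypot(q[:,0]-p[0],q[:,1]-p[1])-p[2],[s[0],s[1],.05],loss="soft_l1",f_scale=.001); print(b,len(q),f.x)
E
python3 go.py 0.606 0.0223 0.0835 0
```

```text
0.027349140387173038 185 [0.60547749 0.0244872  0.05189912]
0.027349140387173038 156 [0.60494146 0.02414843 0.0514759 ]
0.027349140387173038 197 [0.60493469 0.02465777 0.05098231]
t 32.475 pos [0.6068 0.024  0.1053] w 0.022810152250841608 grip 29.99956809275318 F [ 0.4159  0.0026 -2.9216] q [-0.5757  0.4251  0.5835  1.677  -0.2557  1.1163  0.0788]
dp [-0.0115 -0.0055  0.1457] rot [ 0.     -0.     -0.0002]
```

```bash
python3 -m pendant '[{"dp":[-0.012,0,0.06],"rotation":[0,0,0],"jaw":0.1},{"dp":[-0.012,0,0.1],"rotation":[0,0,0],"jaw":0.1},{"dp":[-0.012,0,0.13],"rotation":[0,0,0],"jaw":0.1},{"dp":[-0.012,0,0.143],"rotation":[0,0,0],"jaw":0.1},{"dp":[-0.012,0,0.143],"rotation":[0,0,0],"jaw":0.1}]'
python3 go.py 0.606 0.0223 0.0835 0
```

```text
time: 33.1
ee_pos: [0.6068, 0.0224, 0.0837]
eef_rot: [0.707, 0.707, 0.0, 0.0]
ft_force: [-0.3, -0.4, -2.8]
width: 0.0227
grip_force: 30.0
t 33.1 pos [0.6068 0.0224 0.0837] w 0.02270075902096037 grip 29.999494968506042 F [-0.3342 -0.4441 -2.7566] q [-0.5653  0.4496  0.5746  1.6954 -0.2716  1.077   0.0929]
dp [-0.0009 -0.005   0.0013] rot [ 0.     -0.     -0.0002]
```

Nearly on the floor. I'll lower in small steps until it makes contact.

```bash
python3 -m pendant '[{"dp":[0,0,0.006],"rotation":[0,0,0],"jaw":0.1},{"dp":[0,0,0.006],"rotation":[0,0,0],"jaw":0.1}]'
python3 -m pendant '[{"dp":[0,0,0.005],"rotation":[0,0,0],"jaw":0.1},{"dp":[0,0,0.005],"rotation":[0,0,0],"jaw":0.1}]'
```

```text
time: 33.35
ee_pos: [0.6072, 0.0221, 0.0833]
eef_rot: [0.707, 0.707, 0.0, 0.0]
ft_force: [1.5, -1.7, 1.8]
width: 0.0226
grip_force: 30.0
time: 33.6
ee_pos: [0.6076, 0.0217, 0.0829]
eef_rot: [0.708, 0.707, 0.001, 0.001]
ft_force: [0.6, -2.6, 5.4]
width: 0.0228
grip_force: 30.0
```

Contact is made (+5 N). I'll release, retreat and check.

```bash
python3 -m pendant '[{"dp":[0,0,0],"rotation":[0,0,0],"jaw":0.5},{"dp":[0,0,0],"rotation":[0,0,0],"jaw":0.6},{"dp":[0,0,0],"rotation":[0,0,0],"jaw":0.6},{"dp":[0,0,0],"rotation":[0,0,0],"jaw":0.6}]'
python3 -m pendant '[{"dp":[0,0,-0.1],"rotation":[0,0,0],"jaw":0.6},{"dp":[0,0,-0.4],"rotation":[0,0,0],"jaw":0.6},{"dp":[0,0,-0.8],"rotation":[0,0,0],"jaw":0.6},{"dp":[0,0,-1],"rotation":[0,0,0],"jaw":0.6},{"dp":[0,0,-1],"rotation":[0,0,0],"jaw":0.6}]'
python3 -m pendant '[{"dp":[0,-0.4,0],"rotation":[0,0,0],"jaw":0.6},{"dp":[0,-0.7,0],"rotation":[0,0,0],"jaw":0.6},{"dp":[0,-1,0],"rotation":[0,0,0],"jaw":0.6},{"dp":[0,-1,0],"rotation":[0,0,0],"jaw":0.6}]'
python3 - <<'E'
from h import *
from scipy.optimize import least_squares
c=camera("scene"); save(c,"s7.png"); w=pts(c); m=cv2.inRange(cv2.cvtColor(c["image"],cv2.COLOR_RGB2HSV),(3,110,40),(16,255,255))>0
near=m&(np.hypot(w[...,0]-.606,w[...,1]-.022)<.062)
for lo,hi in((.016,.025),(.03,.045)):
    q=w[near&(w[...,2]>lo)&(w[...,2]<hi)]
    f=least_squares(lambda p:np.hypot(q[:,0]-p[0],q[:,1]-p[1])-p[2],[.606,.022,.05],loss="soft_l1",f_scale=.001); print(len(q),f.x)
for n in("scene","top"):
    w=pts(camera(n)); q=w[(np.hypot(w[...,0]-.606,w[...,1]-.022)<.02)&(w[...,2]>.098)&(w[...,2]<.2)]
    if len(q): print(n,"knob top",np.percentile(q[:,2],[50,95]),q.mean(0))
E
cd pics; python3 -c "
import cv2;a=cv2.imread('s7.png');cv2.imwrite('s7c.png',cv2.resize(a[110:300,180:400],None,fx=3,fy=3))"
```

```text
time: 34.1
ee_pos: [0.6065, 0.0227, 0.0818]
eef_rot: [0.707, 0.707, -0.0, -0.0]
ft_force: [-0.4, 0.0, -0.6]
width: 0.0501
grip_force: 0.0
time: 34.72
ee_pos: [0.608, 0.0223, 0.2358]
eef_rot: [0.707, 0.707, 0.002, 0.001]
ft_force: [0.6, 0.5, -0.7]
width: 0.0522
grip_force: 0.0
time: 35.22
ee_pos: [0.4543, 0.0228, 0.2319]
eef_rot: [0.707, 0.707, 0.001, -0.001]
ft_force: [-0.3, -0.4, 0.1]
width: 0.0521
grip_force: 0.0
88 [0.6061112  0.02327289 0.05194423]
153 [0.60597958 0.02334994 0.05194944]
scene knob top [0.10595103 0.10851841] [0.60383425 0.01948263 0.10535034]
```

View pics/s7c.png

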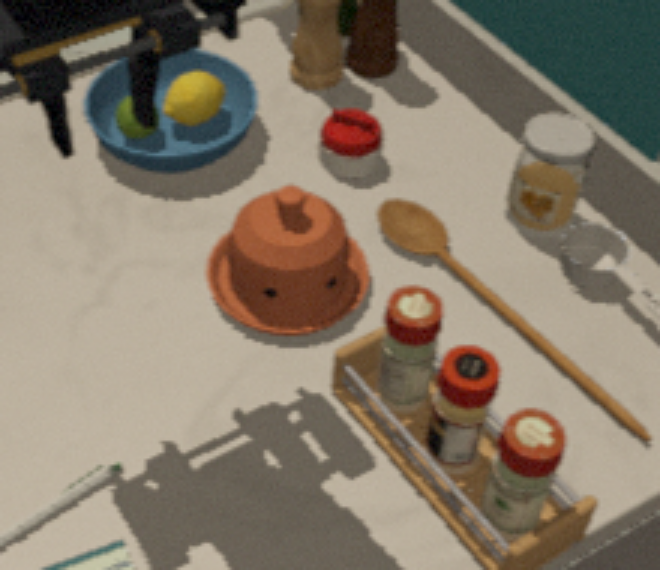

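The crop shows the dome flat inside the saucer rim at (288,265). The three jars stand in the rack at (407,350), (460,400) and (520,470), and the lime and lemon are in the bowl. I'm handing in.

```bash
python3 -c "
from bench import r; print(r.close_job())"
```

```text
the job is handed in; nothing more can be done
None
```

Job handed in after about 35 s of robot time: both jars stand in the rack, the lime is in the bowl with the lemon, and the garlic is centred on the saucer under the dome, which sits flat inside the rim.

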